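# Bring the black sleeve round to the arrow on the picking carousel

## Task

Turn the green-spoked picking carousel until the tray with the black sleeve stands in line with the orange arrow, by pushing slowly and gently on the carousel's spokes from the side with a closed fingertip. Do not grip the carousel, do not touch or lift any of the four parts riding in its trays, and leave the other things on the bench alone. Finish with the carousel at rest and the hand clear of it.

Things in the scene. Friction and masses are not known exactly. Their poses are not given: they have to be found in the camera images.
- foot: The carousel's fixed round dark steel foot, 230 mm across and 12 mm high, on the bench. Origin on the carousel's vertical axis at bench height. Its x axis is where spoke 0 points when the carousel joint reads 0.
- carousel (a joint): The wheel that turns on the foot, rad, positive anticlockwise seen from above, 0 at the start, no stops: it turns either way without limit. Four green spokes 90 degrees apart; spoke k points at foot yaw + joint + k*90 degrees. A steady drag of about 0.12 N m resists turning (about 2 N at 70 mm from the axis), and it stops where it is left. The wheel weighs about 0.45 kg.
- spoke (a point): Point on the top of green spoke 0, 70 mm from the axis, 60 mm above the bench; it turns with the wheel. Each spoke is a bar 12 mm wide, standing from 30 to 60 mm above the bench, reaching from the hub to 105 mm from the axis. The grey hub is 52 mm across and 71 mm high. Between spokes nothing stands higher than 15 mm over the bench.
- tray (a point): Centre of the floor of the white square tray on the end of spoke 0, 135 mm from the axis, 33 mm above the bench. All four trays are alike, 60 x 60 mm outside, 54 mm inside, rim 46 mm above the bench. Each holds one part; which part stands in which tray varies.
- arrow_spot (a point): Where the middle of the sleeve's tray should come: 135 mm from the axis, 33 mm above the bench, in line with the orange arrow. The arrow is a fixed orange block 20 mm wide and 20 mm high with a point, 176 to 235 mm from the axis, pointing inward at it; a thin 12 mm wide orange strip (top 15 mm above the bench) runs from it in over the foot, under the wheel.
- sleeve: Black plastic tube section standing upright in one of the trays, 46 mm across, 55 mm high, open through (36 mm bore). Origin at the centre of its underside. It has up to 4 mm of play in its tray. Its top is 88 mm above the bench: the tallest part on the carousel.
- bearing: Steel bearing ring lying in another tray, 46 mm across, 16 mm high. Origin at the centre of its underside.
- cap: Blue stepped plastic cap in another tray, 44 mm across, 40 mm high. Origin at the centre of its underside.
- spool: Yellow plastic spool standing in another tray, 44 mm across, 44 mm high. Origin at the centre of its underside.
- spray: Blue bottle with white cap, 52 mm across, 140 mm high, standing on the bench left of the carousel. Origin at its underside. Bystander.
- mug: White mug, 76 mm across, 85 mm high, on the bench left of the carousel. Origin at its underside. Bystander.
- driver: Screwdriver lying on the bench right of the carousel, along its x axis. Bystander.
- grease: Yellow jar with black lid, 60 mm across, 60 mm high, on the bench right of the carousel. Origin at its underside. Bystander.
There are look-alikes about, which are no part of the job. Leave any red or turquoise look-alike of the sleeve alone.

How it is judged:
By the outcome, as a careful person would: the job done as asked, in the order asked, and still so for the second after the job is handed in, with the robot touching nothing.
It also fails if it takes over 48 s, if anything falls off the work surface, if the arm or the gripper's body presses on something with over 40 N, if the wrist force passes 120 N, or if a joint passes its speed limit or range.

## Robot

A 6-joint arm with a two-finger parallel gripper is mounted at the origin on the work surface. World frame = base frame: x ahead of the robot, y to its left, z up, the work surface at z = 0. Lengths are in m, angles in rad, forces in N, time in s.
With the tool pointing down it reaches from about 0.375 to 0.9 m from the base axis. Payload 3.1 kg.
Tool frame: the origin (TCP) lies midway between the tips of the shut fingers; the grasp point (between the pads) lies 19 mm behind it; x points along the fingers, z is the direction in which the jaws open and shut, and the axes are right-handed (so a half turn about x gives the same grasp; the last joint's range is limited). The gripper opens to 85 mm and grips with 20 to 120 N. Pads are 22 mm wide; open, the fingers measure 114 mm over their backs; the gripper's body (76 mm by 85 mm) begins 54 mm behind the grasp point. The pads swing forward as they close: fully open they stand 13 mm farther back than shut.
Start: joints at [-1.319, 0.527, 1.433, -0, 1.181, -0.178], TCP at [0.261, -0.568, 0.231] pointing down, gripper open.
Joint ranges: [-3.08, 3.08], [-0.75, 2.2], [0.22, 2.44], [-1.43, 4.57], [0, 2.65], [-2.85, 2.85]. Speed limits (rad/s): [2.79, 2.79, 3.14, 3.14, 3.14, 3.14].

## Interface

Orientations are given as a unit quaternion [x, y, z, w].
In Python, from station import status, snapshot, camera_params, ticket gives the robot as it stands.
- The arm moves only by the tool arm_command, never from a script. Its argument "series" is a list that holds one entry, the list of rows, each a list of 4 numbers: the shift along the tool's x, y, z in mm, then the turn about the tool's x in rad. A call has 1 to 10 rows; each row shifts and turns the commanded pose from where the row before left it, along the tool's axes as they then stand; what a row does not reach is not made up. A row lasts 1/10 s, in which the tool goes at most 50 mm and 8.59 degrees, less where a joint would pass 70% of its speed; a pose out of reach is approached as far as the arm can. A call is refused whole if a number of a shift passes 50 or a number of a turn 0.15, either way. A call with a gripper value outside its range is refused whole. "jaw" is the opening in per cent of the stroke, from 0 (shut) to 100 (fully open), set as the call begins (left out, the last holds). The fingers move at their own pace and stop on an object; "force" is the grip in N (left out, the last holds). Time passes only in rows, so rows that do not move let the fingers close. It gives the time, the measured TCP pose, the force and the opening at its end, in the units of the state.
- status.sense(): the state, without advancing time (a new reading comes with each control period).
- snapshot(name): name is "side" or "top"; returns the picture (480x640x3 uint8, red, green, blue); there is no depth.
- camera_params(name): a dict with "fovy" (degrees; the focal length in pixels is half the picture's height over the tangent of half this angle, whatever the lens; pixels are square), "cx", "cy" (the principal point, pixels), "extrinsics" (4x4, takes a point from camera to world coordinates). Camera axes: x right, y down, z forward; pixel columns grow to the right and rows downward; lengths in m; the calibration is good to about 2 mm. A picture is of the moment at which its call begins. camera_params takes no time and is no camera call.
- ticket.sign_off(): hands the job in, once; it reports no verdict.
The state is a dict: "t": time; "q": joint angles; "qd": joint speeds; "tau": joint torques, N m; "tcp_pos": TCP position; "tool_rot": TCP orientation; "force": force on the tool from outside, world axes, zero at the start; "ft_torque": the same for the moment, N m; "finger_gap": opening from 0.0 (shut) to 1.0 (fully open).
Only numpy, scipy, OpenCV 4.12 (cv2) and the standard library are available. Lean on these libraries where they do the work, as an engineer would, in place of code of your own. Each camera call takes 0.05 s, during which the arm holds its last target. There are 200 camera calls.

## Working session

There is one attempt and no reset: what is moved stays moved. The work goes in short steps, Python scripts to look and compute and a tool call to move; the robot and the scene stay as the last step left them, time stands still between calls to the robot, and variables do not carry over. Pictures are saved under pics/ and viewed, about 8 in all and at most 12, crops included, and the job is handed in when it is done.

Besides the shell and the picture viewer there is one more tool, called after "Emit:" by a JSON object that holds its "fn" and its "kwargs". arm_command: Moves the arm, as the interface text tells. Its arguments: {"type":"object","properties":{"series":{"type":"array"},"jaw":{"type":"number"},"force":{"type":"number"}},"required":["series"]}

```bash
mkdir -p pics; python3 - <<'E'
from station import status, snapshot, camera_params
import cv2,json
s=status.sense();print({k:s[k] for k in('t','tcp_pos','tool_rot','finger_gap')})
for n in('top','side'):
    cv2.imwrite(f'pics/{n}0.png',snapshot(n)[:,:,::-1]);print(n,camera_params(n))
E
```

```text
{'t': 0.0, 'tcp_pos': array([ 0.26085947, -0.56717638,  0.23033829]), 'tool_rot': array([ 0.38209325,  0.59586594, -0.38105349,  0.59476614]), 'finger_gap': 1.0011576946998668}
top {'fovy': 48.60592602107112, 'cx': 314.8491009208863, 'cy': 237.11300626627298, 'extrinsics': array([[-0.02515503, -0.98153188,  0.18963752,  0.36144814],
       [-0.99951608,  0.02816642,  0.01320086, -0.01330855],
       [-0.01829847, -0.18921368, -0.98176542,  1.2992487 ],
       [ 0.        ,  0.        ,  0.        ,  1.        ]])}
side {'fovy': 57.97215073797155, 'cx': 317.0565170615605, 'cy': 239.5932895540061, 'extrinsics': array([[-0.99408242, -0.07301705,  0.08042791,  0.51491947],
       [-0.10857992,  0.6900224 , -0.71559729,  0.78410783],
       [-0.00324626, -0.72009555, -0.69386733,  0.85388343],
       [ 0.        ,  0.        ,  0.        ,  1.        ]])}
```

View pics/top0.png

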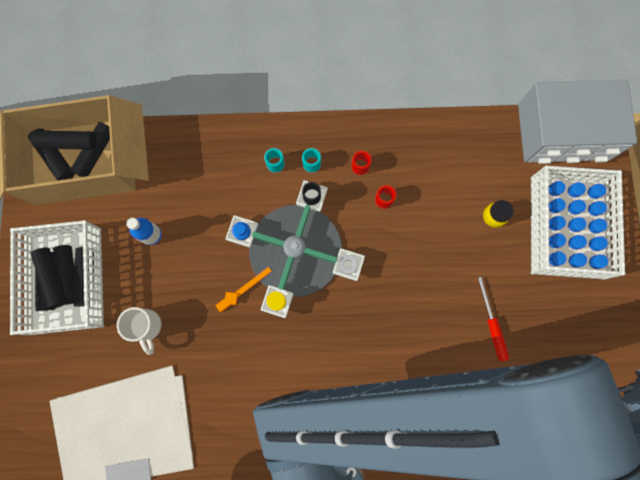

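View pics/side0.png

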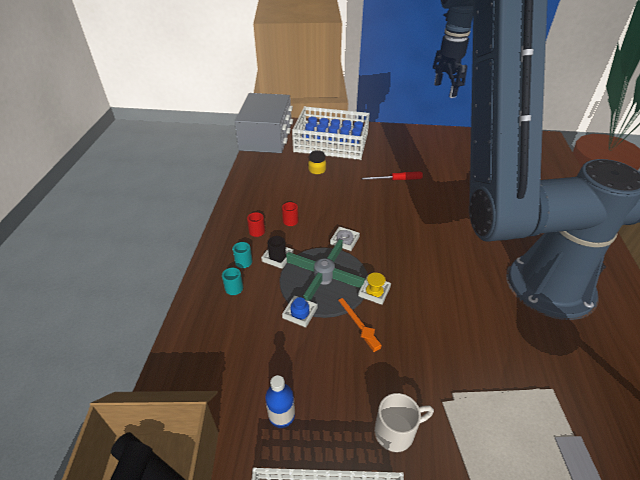

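The top view shows the hub at about (293,246), the sleeve tray at (312,194), cap (240,230), spool (277,300), bearing (348,263) and the arrow from (270,269) to (217,305). I'll enlarge it for measuring.

```bash
cat > h.py <<'E'
from station import status, snapshot, camera_params
import cv2, numpy as np
from scipy.spatial.transform import Rotation as R
def p2w(n,uv,z):
    c=camera_params(n);f=240/np.tan(np.radians(c['fovy']/2));E=c['extrinsics']
    d=E[:3,:3]@[(uv[0]-c['cx'])/f,(uv[1]-c['cy'])/f,1];o=E[:3,3]
    return o+d*(z-o[2])/d[2]
def w2p(n,p):
    c=camera_params(n);f=240/np.tan(np.radians(c['fovy']/2));E=c['extrinsics']
    q=E[:3,:3].T@(np.array(p)-E[:3,3]);return f*q[:2]/q[2]+[c['cx'],c['cy']]
def crop(im,x,y,w,h,k,name):
    cv2.imwrite(name,cv2.resize(im[y:y+h,x:x+w,::-1],None,fx=k,fy=k,interpolation=cv2.INTER_CUBIC))
def green(im):
    hsv=cv2.cvtColor(im,cv2.COLOR_RGB2HSV);return cv2.inRange(hsv,(55,70,30),(85,255,255))
def orange(im):
    hsv=cv2.cvtColor(im,cv2.COLOR_RGB2HSV);return cv2.inRange(hsv,(8,200,150),(18,255,255))
E
python3 - <<'E'
from h import *
im=cv2.imread('pics/top0.png')[:,:,::-1]
crop(im,205,165,180,160,4,'pics/c0.png')
for nm,m in(('g',green(im)),('o',orange(im))):
    n,l,st,ce=cv2.connectedComponentsWithStats(m)
    print(nm,[(s.tolist(),c.round(1).tolist()) for s,c in zip(st[1:],ce[1:]) if s[4]>25])
print('hub',p2w('top',(293,246),.071),'sleeve',p2w('top',(312,193.5),.088))
E
```

```text
g [([296, 205, 14, 32, 185], [302.7, 220.7]), ([252, 232, 32, 15, 219], [267.7, 238.6]), ([304, 248, 33, 15, 230], [320.0, 254.9]), ([278, 257, 16, 32, 203], [285.6, 272.6])]
o [([215, 268, 56, 44, 482], [238.8, 291.9])]
hub [0.57892246 0.0550352  0.071     ] sleeve [0.70034582 0.00706117 0.088     ]
```

View pics/c0.png

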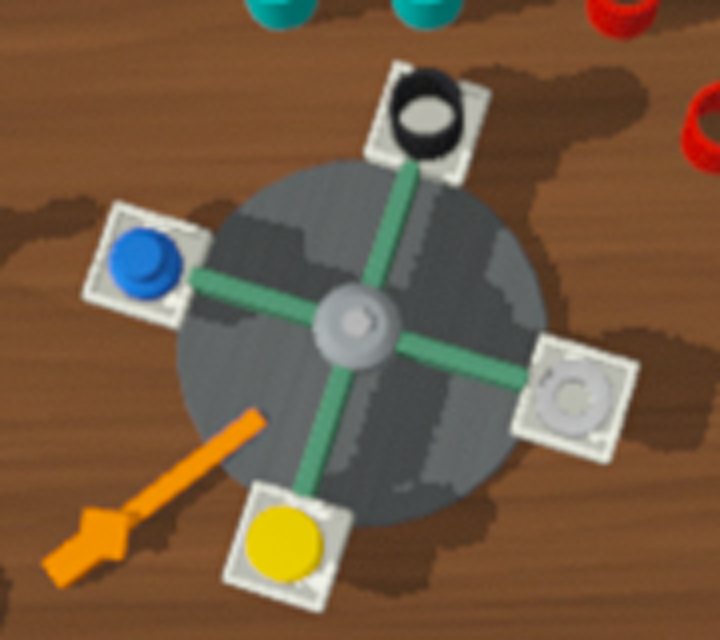

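```bash
python3 - <<'E'
from h import *
im=cv2.imread('pics/top0.png')[:,:,::-1]
T={'sl':[(400,60),(490,90),(462,185),(366,157)],'cap':[(117,203),(212,237),(180,327),(84,296)],'sp':[(253,482),(353,515),(323,611),(223,580)],'be':[(543,335),(638,362),(608,462),(512,434)]}
P=lambda c,z:p2w('top',((c[0]+.5)/4-.5+205,(c[1]+.5)/4-.5+165),z)[:2]
W={k:np.mean([P(c,.046) for c in v],0) for k,v in T.items()}
ax=np.mean(list(W.values()),0);print('axis',ax)
for k,w in W.items():d=w-ax;print(k,w.round(4),np.hypot(*d).round(4),np.degrees(np.arctan2(d[1],d[0])).round(1))
for nm,c,z in(('in',(263,414),.015),('mid',(131,514),.015),('tail',(50,577),.02)):
    d=P(c,z)-ax;print(nm,P(c,z).round(4),np.hypot(*d).round(4),np.degrees(np.arctan2(d[1],d[0])).round(2))
# orange strip centreline by rows of mask within r<0.165
ys,xs=np.nonzero(orange(im));w=np.array([p2w('top',(x,y),.015)[:2] for x,y in zip(xs,ys)])-ax
r=np.hypot(*w.T);a=np.degrees(np.arctan2(w[:,1],w[:,0]))
for lo,hi in((.06,.09),(.09,.12),(.12,.16),(.06,.16),(.06,.24)):print(lo,hi,a[(r>lo)&(r<hi)].mean().round(2))
w0=w[(r<.16)];vx,vy,x0,y0=cv2.fitLine(w0.astype(np.float32),cv2.DIST_L2,0,.01,.01).ravel();print('line dir',np.degrees(np.arctan2(vy,vx)),'offset',x0*vy-y0*vx)
print(R.from_quat(status.sense()['tool_rot']).as_matrix().round(3))
E
```

```text
axis [0.57986757 0.05256338]
sl [0.7075 0.0079] 0.1352 -19.3
cap [0.6236 0.1797] 0.1345 71.0
sp [0.4525 0.0972] 0.135 160.7
be [ 0.5359 -0.0746] 0.1345 -109.1
in [0.5357 0.1143] 0.0759 125.61
mid [0.477  0.1948] 0.1755 125.89
tail [0.4401 0.2425] 0.2359 126.34
0.06 0.09 125.82
0.09 0.12 125.87
0.12 0.16 125.76
0.06 0.16 125.8
0.06 0.24 125.79
line dir -54.116745 offset -0.00016550347
[[-0.     0.909  0.418]
 [ 0.002  0.418 -0.909]
 [-1.     0.    -0.002]]
```

Axis is at (0.580, 0.0526) and the tray radii come out at 134.5–135.2 mm, as specified. The sleeve is at −19.2° and the arrow at 125.85°, so it needs about +145° anticlockwise. I'll push on the bearing spoke with the jaw axis tangential.

Emit:
{"fn": "arm_command", "kwargs": {"series": [[[0,20,-18,0],[0,36,-32,0],[0,36,-32,0],[0,36,-32,0],[0,36,-32,0],[0,36,-32,0],[0,36,-32,0],[0,36,-32,0],[0,36,-32,0],[0,36,-32,0]]], "jaw": 0}}

```text
t: 1.1
tcp_pos: [0.4461, -0.1443, 0.2312]
tool_rot: [0.382, 0.595, -0.382, 0.595]
force: [1.4, -0.6, -1.0]
finger_gap: -0.001
```

Emit:
{"fn": "arm_command", "kwargs": {"series": [[[0,36,-32,0],[0,36,-32,0],[0,28,-22,0],[0,12,-10,0],[10,0,0,-0.135],[10,0,0,-0.135],[10,0,0,-0.135],[10,0,0,-0.135],[10,0,0,-0.135],[10,0,0,-0.135]]]}}

```text
t: 2.1
tcp_pos: [0.5072, -0.012, 0.1706]
tool_rot: [0.114, 0.698, -0.114, 0.698]
force: [0.7, 0.3, -1.3]
finger_gap: -0.0
```

```bash
cat >> h.py <<'E'
AX=np.array([.57987,.05256])
def where(th):  # TCP in wheel frame of spoke at th deg, and tool axes
    s=status.sense();M=R.from_quat(s['tool_rot']).as_matrix();d=s['tcp_pos'][:2]-AX;t=np.radians(th)
    r=np.array([np.cos(t),np.sin(t)]);q=np.array([-r[1],r[0]])
    print('t',round(s['t'],2),'tcp',s['tcp_pos'].round(4),'radial',(d@r*1e3).round(1),'perp',(d@q*1e3).round(1),'zang',np.degrees(np.arctan2(M[1,2],M[0,2])).round(1),'want',th+90,'gap',s['finger_gap'],'F',np.round(s['force'],1))
    return s,M
E
python3 - <<'E'
from h import *
s,M=where(-109.2)
print(M.round(3),s['q'].round(2),M.T@(np.r_[.5145,.0012,.04]-s['tcp_pos'])*1e3)
E
```

```text
t 2.1 tcp [ 0.5072 -0.012   0.1706] radial 84.9 perp -47.4 zang -18.6 want -19.200000000000003 gap -9.187826636273795e-05 F [ 0.7  0.3 -1.3]
[[-0.001  0.319  0.948]
 [ 0.     0.948 -0.319]
 [-1.    -0.    -0.001]] [-0.24  0.46  1.79  0.    0.9   0.08] [130.60872135  14.89332966   2.81799372]
```

Emit:
{"fn": "arm_command", "kwargs": {"series": [[[0,15,3,0],[20,0,0,0],[20,0,0,0],[20,0,0,0],[20,0,0,0],[15,0,0,0],[15,0,0,0],[10,0,0,0],[10,0,0,0],[0,0,0,0]]]}}

```text
t: 3.1
tcp_pos: [0.5149, 0.0015, 0.0404]
tool_rot: [0.116, 0.698, -0.116, 0.697]
force: [-0.5, -0.5, -0.2]
finger_gap: 0.0
```

```bash
python3 - <<'E'
from h import *
where(-109.2)
im=snapshot('side');crop(im,220,170,200,190,3,'pics/c1.png')
E
```

```text
t 3.1 tcp [0.5149 0.0015 0.0404] radial 69.6 perp -44.6 zang -19.0 want -19.200000000000003 gap 0.0004463259387891842 F [-0.5 -0.5 -0.2]
```

View pics/c1.png

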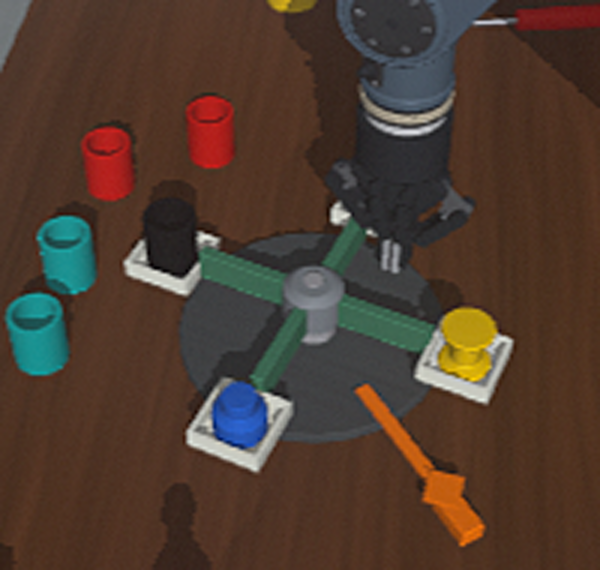

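The side view shows the closed tip down between the bearing and spool spokes, clear of everything. Approach gently.

Emit:
{"fn": "arm_command", "kwargs": {"series": [[[0,0,2,0],[0,0,2,0],[0,0,2,0],[0,0,2,0],[0,0,2,0],[0,0,2,0],[0,0,2,0],[0,0,2,0],[0,0,1,0],[0,0,1,0]]]}}

```text
t: 4.15
tcp_pos: [0.5322, -0.0048, 0.0413]
tool_rot: [0.116, 0.698, -0.116, 0.697]
force: [0.0, 0.1, 0.5]
finger_gap: 0.0
```

Emit:
{"fn": "arm_command", "kwargs": {"series": [[[0,0,1,0],[0,0,1,0],[0,0,1,0],[0,0,1,0],[0,0,1,0],[0,0,1,0],[0,0,1,0],[0,0,1,0]]]}}

```text
t: 4.95
tcp_pos: [0.5388, -0.0071, 0.0412]
tool_rot: [0.116, 0.698, -0.116, 0.697]
force: [-1.6, -0.3, 1.7]
finger_gap: -0.0
```

```bash
cat >> h.py <<'E'
def wheel(im=None):  # joint angle est: sleeve-spoke angle (deg) from green, mod 90
    im=snapshot('top') if im is None else im
    ys,xs=np.nonzero(green(im));w=np.array([p2w('top',(x,y),.058)[:2] for x,y in zip(xs,ys)])-AX
    r=np.hypot(*w.T);k=(r>.04)&(r<.1);a=np.arctan2(w[k,1],w[k,0]);return np.degrees(np.angle(np.exp(4j*a).mean()))/4, k.sum()
E
python3 - <<'E'
from h import *
where(-109.2)
print(wheel(cv2.imread('pics/top0.png')[:,:,::-1]),wheel())
E
```

```text
t 4.95 tcp [ 0.5388 -0.0071  0.0412] radial 69.8 perp -19.2 zang -18.9 want -19.200000000000003 gap -0.0002814608149895018 F [-1.6 -0.3  1.7]
(np.float64(-19.13595464146781), np.int64(652)) (np.float64(-17.941077715928458), np.int64(234))
```

Contact felt (about 1.6 N). Now I sweep on an arc, starting slowly.

Emit:
{"fn": "arm_command", "kwargs": {"series": [[[0,-0.4,1.8,-0.025],[0,-0.5,1.8,-0.025],[0,-0.5,1.8,-0.025],[0,-0.7,2.8,-0.04],[0,-0.7,2.8,-0.04],[0,-0.7,2.8,-0.04],[0,-0.7,2.8,-0.04],[0,-0.7,2.8,-0.04],[0,-0.7,2.8,-0.04],[0,-0.7,2.8,-0.04]]]}}

```text
t: 6.0
tcp_pos: [0.5632, -0.0178, 0.0412]
tool_rot: [-0.01, 0.707, 0.01, 0.707]
force: [-1.5, 1.0, 0.8]
finger_gap: -0.001
```

```bash
python3 - <<'E'
from h import *
s,M=where(-109.2)
a,n=wheel();print(a,n)
where(a+90-180 if a<0 else a-90)
E
```

```text
t 6.0 tcp [ 0.5632 -0.0178  0.0412] radial 71.9 perp 7.3 zang 1.6 want -19.200000000000003 gap -0.0010546409719323063 F [-1.5  1.   0.8]
1.5931960393460665 117
t 6.05 tcp [ 0.5641 -0.018   0.0413] radial 70.1 perp -17.7 zang 1.6 want 1.5931960393460685 gap -0.0004728475960588641 F [-0.6 -0.2 -0.3]
```

Emit:
{"fn": "arm_command", "kwargs": {"series": [[[0,-0.65,2.8,-0.04],[0,-0.65,2.8,-0.04],[0,-0.65,2.8,-0.04],[0,-0.65,2.8,-0.04],[0,-0.65,2.8,-0.04],[0,-0.65,2.8,-0.04],[0,-0.65,2.8,-0.04],[0,-0.65,2.8,-0.04],[0,-0.65,2.8,-0.04],[0,-0.65,2.8,-0.04]]]}}

```text
t: 7.05
tcp_pos: [0.5919, -0.0189, 0.0413]
tool_rot: [-0.15, 0.691, 0.15, 0.691]
force: [-1.3, -0.1, 0.2]
finger_gap: -0.001
```

Emit:
{"fn": "arm_command", "kwargs": {"series": [[[0,-0.65,2.8,-0.04],[0,-0.65,2.8,-0.04],[0,-0.65,2.8,-0.04],[0,-0.65,2.8,-0.04],[0,-0.65,2.8,-0.04],[0,-0.65,2.8,-0.04],[0,-0.65,2.8,-0.04],[0,-0.65,2.8,-0.04],[0,-0.65,2.8,-0.04],[0,-0.65,2.8,-0.04]]]}}

```text
t: 8.05
tcp_pos: [0.6189, -0.0087, 0.0413]
tool_rot: [-0.285, 0.647, 0.284, 0.648]
force: [-1.4, -1.9, 0.0]
finger_gap: 0.003
```

```bash
python3 - <<'E'
from h import *
im=snapshot('top');a,n=wheel(im);print(a,n)
a=a%90;s,M=where(a-90)
cv2.imwrite('pics/t2.png',im[:,:,::-1]);crop(im,205,165,180,160,4,'pics/c2.png')
E
```

```text
-41.32672500000335 88
t 8.1 tcp [ 0.6196 -0.0084  0.0413] radial 70.0 perp -19.5 zang 47.4 want 48.67327499999665 gap -0.0013374559539199797 F [ 0.4 -0.3 -0.3]
```

View pics/c2.png

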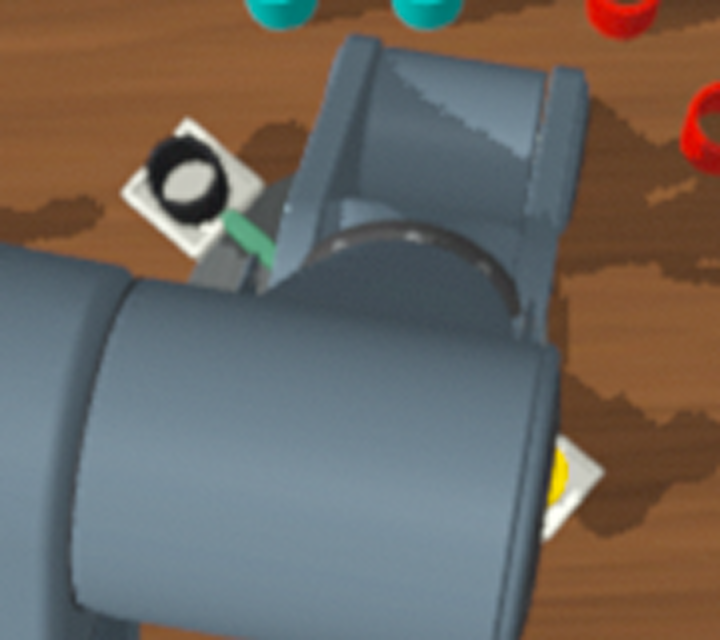

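The picture shows the sleeve tray at crop (192,190), about 48°, still riding properly. The wheel follows the tool angle (47.4°). Continue.

Emit:
{"fn": "arm_command", "kwargs": {"series": [[[0,-0.65,2.8,-0.04],[0,-0.65,2.8,-0.04],[0,-0.65,2.8,-0.04],[0,-0.65,2.8,-0.04],[0,-0.65,2.8,-0.04],[0,-0.65,2.8,-0.04],[0,-0.65,2.8,-0.04],[0,-0.65,2.8,-0.04],[0,-0.65,2.8,-0.04],[0,-0.65,2.8,-0.04]]]}}

```text
t: 9.1
tcp_pos: [0.64, 0.0111, 0.0414]
tool_rot: [-0.408, 0.578, 0.406, 0.579]
force: [-0.3, -2.0, -0.5]
finger_gap: -0.001
```

Emit:
{"fn": "arm_command", "kwargs": {"series": [[[0,-0.65,2.8,-0.04],[0,-0.65,2.8,-0.04],[0,-0.65,2.8,-0.04],[0,-0.65,2.8,-0.04],[0,-0.65,2.8,-0.04],[0,-0.65,2.8,-0.04],[0,-0.65,2.8,-0.04],[0,-0.65,2.8,-0.04],[0,-0.65,2.8,-0.04],[0,-0.65,2.8,-0.04]]]}}

```text
t: 10.1
tcp_pos: [0.6516, 0.0375, 0.0415]
tool_rot: [0.515, -0.485, -0.512, -0.487]
force: [0.5, -1.6, -1.1]
finger_gap: -0.0
```

Emit:
{"fn": "arm_command", "kwargs": {"series": [[[0,-0.65,2.8,-0.04],[0,-0.65,2.8,-0.04],[0,-0.65,2.8,-0.04],[0,-0.65,2.8,-0.04],[0,-0.65,2.8,-0.04],[0,-0.65,2.8,-0.04],[0,-0.65,2.8,-0.04]]]}}

```text
t: 10.8
tcp_pos: [0.653, 0.0577, 0.0416]
tool_rot: [0.578, -0.409, -0.575, -0.41]
force: [2.0, -2.1, -1.7]
finger_gap: 0.002
```

```bash
python3 - <<'E'
from h import *
im=snapshot('top');a,n=wheel(im);print(a,n)
s,M=where(a%90)
i2=snapshot('side');a=cv2.resize(im[145:335,195:395],(400,380),interpolation=2);b=cv2.resize(i2[170:360,220:420],(400,380),interpolation=2)
cv2.imwrite('pics/c3.png',np.hstack([a,b])[:,:,::-1])
E
```

```text
18.6069126156073 265
t 10.85 tcp [0.6526 0.0584 0.0416] radial 70.8 perp -17.7 zang 109.3 want 108.6069126156073 gap -0.0003577909715200065 F [ 1.1 -0.3 -0.4]
```

View pics/c3.png

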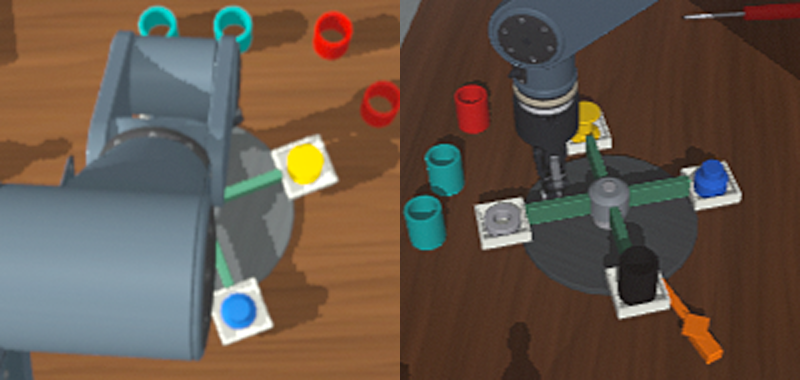

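The side view shows the sleeve tray close to the arrow. About 17° remain, so I slow down and stop a little short to measure.

Emit:
{"fn": "arm_command", "kwargs": {"series": [[[0,-0.65,2.8,-0.04],[0,-0.65,2.8,-0.04],[0,-0.65,2.8,-0.04],[0,-0.65,2.8,-0.04],[0,-0.5,2.1,-0.03],[0,-0.4,1.4,-0.02],[0,-0.2,0.7,-0.01],[0,0,0,0],[0,0,0,0]]]}}

```text
t: 11.8
tcp_pos: [0.6479, 0.0739, 0.0415]
tool_rot: [0.618, -0.344, -0.617, -0.344]
force: [1.3, -0.9, 1.1]
finger_gap: 0.004
```

```bash
python3 - <<'E'
from h import *
im=snapshot('side');cv2.imwrite('pics/s4.png',im[:,:,::-1]);crop(im,250,225,150,130,5,'pics/c4.png')
a,n=wheel();print(a,n)
where(a%90)
E
```

```text
32.399837106835754 311
t 11.9 tcp [0.6479 0.0739 0.0415] radial 68.8 perp -18.4 zang 121.7 want 122.39983710683575 gap 0.0022129823041764337 F [ 1.7 -0.8  0.8]
```

View pics/c4.png

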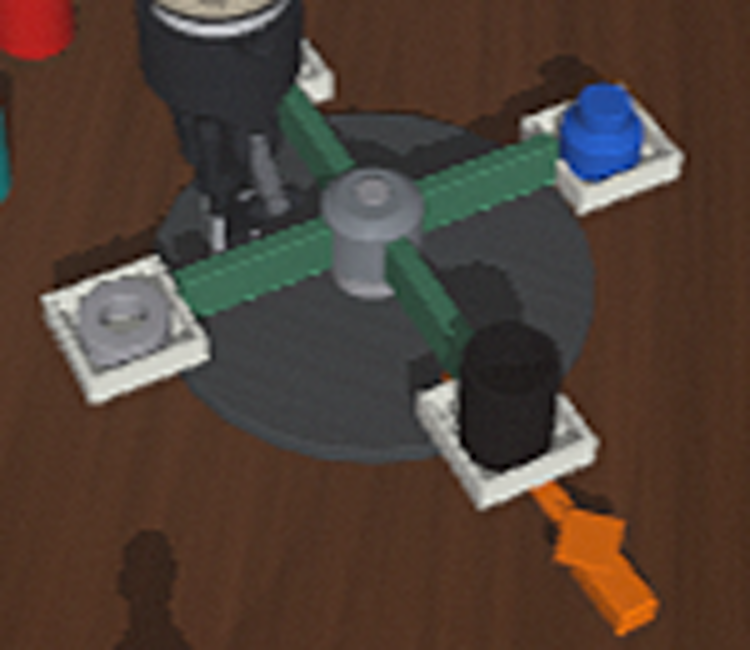

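```bash
cat >> h.py <<'E'
def fit(n,im,a0):  # spoke silhouette match, supersampled 4x; axis offset also free
    k=4;g=cv2.resize(green(im),None,fx=k,fy=k,interpolation=cv2.INTER_LINEAR)>127
    def cost(p):
        S=np.zeros(g.shape,np.uint8)
        for j in range(4):
            t=np.radians(p[0]+90*j);r=np.array([np.cos(t),np.sin(t)]);q=np.array([-r[1],r[0]])
            P=[w2p(n,[*(AX+np.array(p[1:])/1e3+u*r+v*q),z]) for u in(.026,.105) for v in(-.006,.006) for z in(.03,.06)]
            cv2.fillConvexPoly(S,cv2.convexHull(((np.float32(P)+.5)*k-.5).round().astype(np.int32)),1)
        return (S.astype(bool)^g)[150*k:350*k,200*k:400*k].sum()
    from scipy.optimize import minimize
    o=minimize(cost,[a0,0,0],method='Nelder-Mead',options=dict(initial_simplex=[[a0-3,0,0],[a0+3,1,0],[a0,2,2],[a0+1,-2,-1]],xatol=.02,fatol=5))
    return o.x.round(2),o.fun
E
python3 - <<'E'
from h import *
rd=lambda f:cv2.imread(f)[:,:,::-1]
print(fit('top',rd('pics/top0.png'),-19),fit('side',rd('pics/side0.png'),-19),fit('side',rd('pics/s4.png'),33))
for f in('pics/side0.png',):
    ys,xs=np.nonzero(orange(rd(f)));w=np.array([p2w('side',(x,y),.015)[:2] for x,y in zip(xs,ys)])-AX
    r=np.hypot(*w.T);w=w[r<.165];vx,vy,x0,y0=cv2.fitLine(w.astype(np.float32),cv2.DIST_L2,0,.01,.01).ravel();print(np.degrees(np.arctan2(vy,vx)),np.degrees(np.arctan2(*w.mean(0)[::-1])),r.min())
E
```

```text
Traceback (most recent call last):
  File "h.py", line 37, in fit
    o=minimize(cost,[a0,0,0],method='Nelder-Mead',options=dict(initial_simplex=[[a0-3,0,0],[a0+3,1,0],[a0,2,2],[a0+1,-2,-1]],xatol=.02,fatol=5))
  File "h.py", line 33, in cost
    P=[w2p(n,[*(AX+np.array(p[1:])/1e3+u*r+v*q),z]) for u in(.026,.105) for v in(-.006,.006) for z in(.03,.06)]
       ~~~^^^^^^^^^^^^^^^^^^^^^^^^^^^^^^^^^^^^^^^^^
  File "h.py", line 9, in w2p
    c=camera_params(n);f=240/np.tan(np.radians(c['fovy']/2));E=c['extrinsics']
ValueError: time passes only in moves, steps and waits
```

```bash
sed -i 's/^import cv2, numpy as np/import cv2, numpy as np, functools\ncamera_params=functools.cache(camera_params)/' h.py
python3 - <<'E'
from h import *
rd=lambda f:cv2.imread(f)[:,:,::-1]
print(fit('top',rd('pics/top0.png'),-19),fit('side',rd('pics/side0.png'),-19),fit('side',rd('pics/s4.png'),33))
ys,xs=np.nonzero(orange(rd('pics/side0.png')));w=np.array([p2w('side',(x,y),.015)[:2] for x,y in zip(xs,ys)])-AX
r=np.hypot(*w.T);w=w[r<.165];vx,vy,x0,y0=cv2.fitLine(w.astype(np.float32),cv2.DIST_L2,0,.01,.01).ravel();print(np.degrees(np.arctan2(vy,vx)),np.degrees(np.arctan2(*w.mean(0)[::-1])),r.min())
E
```

```text
(array([-19.22,   1.56,   1.29]), np.float64(2305.0)) (array([-18.81,   0.87,   1.08]), np.float64(4300.0)) (array([32.91,  1.01,  1.47]), np.float64(5064.0))
-53.724636 125.15165980153041 0.08104904128905734
```

The wheel has turned 141.7°, so the sleeve tray is at about 122.5° and 3.3° remain.

Emit:
{"fn": "arm_command", "kwargs": {"series": [[[0,-0.3,1.4,-0.02],[0,-0.3,1.4,-0.02],[0,-0.2,1.0,-0.015],[0,0,0,0],[0,0,0,0]]]}}

```text
t: 12.4
tcp_pos: [0.6459, 0.0778, 0.0412]
tool_rot: [-0.627, 0.327, 0.627, 0.327]
force: [1.7, -1.2, 0.7]
finger_gap: -0.001
```

```bash
python3 - <<'E'
from h import *
im=snapshot('side');cv2.imwrite('pics/s5.png',im[:,:,::-1])
x,c=fit('side',im,36);print(x,c);where(x[0])
E
```

```text
[36.86  0.55  0.87] 5516.0
t 12.45 tcp [0.6458 0.0778 0.0411] radial 67.9 perp -19.4 zang 124.9 want 126.86 gap 0.0025782973114263 F [ 1.4 -1.5  1.3]
```

Emit:
{"fn": "arm_command", "kwargs": {"series": [[[0,0,-3,0],[0,0,-7,0],[0,0,-10,0],[-20,0,0,0],[-30,0,0,0],[-30,0,0,0],[-30,0,0,0],[-30,0,0,0],[-30,0,0,0],[-10,0,0,0]]]}}

```text
t: 13.45
tcp_pos: [0.6599, 0.0604, 0.225]
tool_rot: [0.629, -0.326, -0.625, -0.328]
force: [1.1, 0.7, 0.3]
finger_gap: 0.002
```

Emit:
{"fn": "arm_command", "kwargs": {"series": [[[0,15,-21,0],[0,25,-36,0],[0,25,-36,0],[0,25,-36,0],[0,25,-36,0],[0,25,-36,0],[0,25,-36,0],[0,25,-36,0],[0,15,-21,0],[0,0,0,0]]]}}

```text
t: 14.45
tcp_pos: [0.6566, -0.3024, 0.2193]
tool_rot: [-0.626, 0.329, 0.626, 0.328]
force: [-0.1, 1.1, 0.3]
finger_gap: -0.002
```

```bash
python3 - <<'E'
from h import *
im=snapshot('side');cv2.imwrite('pics/s6.png',im[:,:,::-1]);print(fit('side',im,36))
im=snapshot('top');cv2.imwrite('pics/t6.png',im[:,:,::-1]);print(fit('top',im,36),wheel(im))
where(36);crop(im,205,165,180,160,4,'pics/c6.png')
E
```

```text
(array([36.62,  0.79,  0.99]), np.float64(4914.0))
(array([37.13,  1.7 ,  1.35]), np.float64(8924.0)) (np.float64(37.179207424084616), np.int64(307))
t 14.55 tcp [ 0.6569 -0.2977  0.2196] radial -143.5 perp -328.7 zang 124.8 want 126 gap -0.0027899868797305024 F [ 0.4 -0.6  0.6]
```

View pics/c6.png

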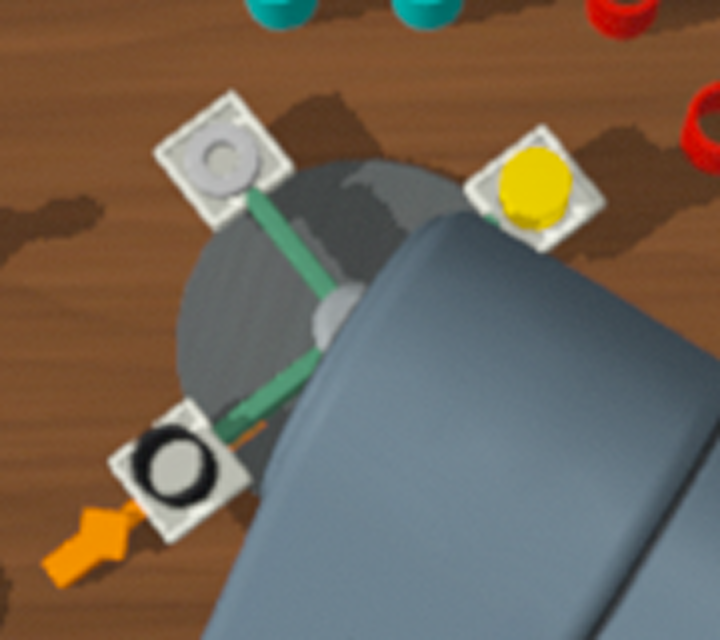

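The sleeve tray at crop (180,471) lies essentially in line with the arrow. The arm still covers part of the wheel, so I retreat further for a clean check.

Emit:
{"fn": "arm_command", "kwargs": {"series": [[[0,25,0,0],[0,43,0,0],[0,43,0,0],[0,43,0,0],[0,43,0,0],[0,43,0,0],[0,43,0,0],[0,43,0,0],[0,43,0,0],[0,25,0,0]]]}}

```text
t: 15.55
tcp_pos: [0.3888, -0.423, 0.227]
tool_rot: [-0.582, 0.437, 0.604, 0.325]
force: [1.0, 0.5, 0.1]
finger_gap: 0.0
```

```bash
python3 - <<'E'
from h import *
im=snapshot('top');cv2.imwrite('pics/t7.png',im[:,:,::-1]);print(fit('top',im,36),wheel(im))
i2=snapshot('side');cv2.imwrite('pics/s7.png',i2[:,:,::-1]);print(fit('side',i2,36));where(36)
crop(im,205,165,180,160,4,'pics/c7.png')
P=lambda c,z:p2w('top',((c[0]+.5)/4-.5+205,(c[1]+.5)/4-.5+165),z)[:2]
for v in([(188,398),(252,480),(170,543),(108,462)],[(233,90),(294,165),(217,229),(154,153)]):
    d=np.mean([P(c,.046) for c in v],0)-AX;print(np.hypot(*d).round(4),np.degrees(np.arctan2(d[1],d[0])).round(2))
E
```

```text
(array([36.77,  1.38,  1.52]), np.float64(2407.0)) (np.float64(36.73185620344177), np.int64(621))
(array([36.77,  0.4 ,  1.27]), np.float64(4798.0))
t 15.65 tcp [ 0.3891 -0.4234  0.2272] radial -434.1 perp -273.0 zang 114.8 want 126 gap -0.0030744844733856754 F [ 0.6 -0.8  0.4]
0.1352 126.66
0.1353 36.61
```

View pics/c7.png

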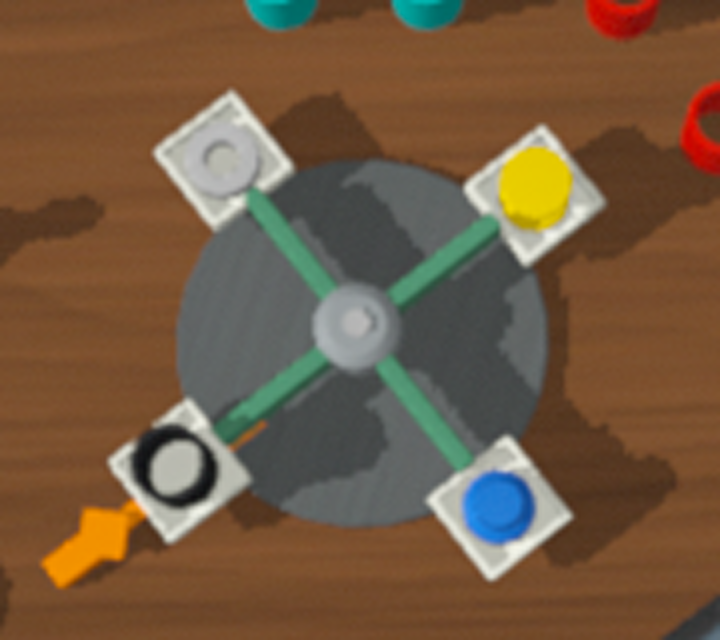

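The clean view shows the sleeve tray centre at crop (180,471), or 126.7°, against the arrow at 125.85°. That is about 0.9° (2 mm) too far. There is plenty of time (15.7 of 48 s), so I'll nudge it back from the other side of the spool spoke.

Emit:
{"fn": "arm_command", "kwargs": {"series": [[[0,-25,0,0],[0,-40,0,0],[0,-40,0,0],[0,-40,0,0],[0,-40,0,0],[0,-20,0,0],[0,0,0,0]]]}}

```text
t: 16.35
tcp_pos: [0.5786, -0.3378, 0.1955]
tool_rot: [-0.584, 0.435, 0.604, 0.324]
force: [-1.1, -0.5, -0.6]
finger_gap: -0.004
```

```bash
python3 - <<'E'
from h import *
s,M=where(216.7);print(s['q'].round(2));print(M.round(3),M.T@(np.r_[.5507,-.0254,.16]-s['tcp_pos'])*1e3)
E
```

```text
t 16.35 tcp [ 0.5786 -0.3378  0.1955] radial 234.3 perp 312.2 zang 115.1 want 306.7 gap -0.0035328828301759425 F [-1.1 -0.5 -0.6]
[-0.62  0.65  1.32 -0.17  1.2  -2.57]
[[-0.108 -0.899 -0.424]
 [-0.117 -0.412  0.904]
 [-0.987  0.147 -0.061]] [   1.39836079 -108.67470481  296.3611702 ]
```

Emit:
{"fn": "arm_command", "kwargs": {"series": [[[0,-10,26,0],[0,-14,39,0],[0,-14,39,0],[0,-14,39,0],[0,-14,39,0],[0,-14,38,0],[0,-14,38,0],[0,-14,38,0],[0,0,0,-0.1],[0,0,0,-0.1]]]}}

```text
t: 17.35
tcp_pos: [0.5478, -0.0272, 0.1624]
tool_rot: [-0.613, 0.373, 0.645, 0.263]
force: [0.2, 0.2, -0.3]
finger_gap: -0.001
```

```bash
python3 - <<'E'
from h import *
s,M=where(216.7);print(s['q'].round(2));print(M.round(3),M.T@(np.r_[.5507,-.0254,.16]-s['tcp_pos'])*1e3,M.T@[0,0,-119])
E
```

```text
t 17.35 tcp [ 0.5478 -0.0272  0.1624] radial 73.4 perp 44.8 zang 126.5 want 306.7 gap -0.0009864626745136153 F [ 0.2  0.2 -0.3]
[-0.18  0.56  1.62 -0.16  1.06 -2.3 ]
[[-0.11  -0.796 -0.595]
 [-0.118 -0.584  0.803]
 [-0.987  0.159 -0.03 ]] [ 1.87073993 -3.73556082 -0.15907936] [117.44185296 -18.86270525   3.55098911]
```

Emit:
{"fn": "arm_command", "kwargs": {"series": [[[15,-3,0.4,0],[15,-3,0.4,0],[15,-3,0.4,0],[15,-3,0.4,0],[15,-3,0.4,0],[15,-3,0.4,0],[15,-3,0.4,0],[10,-2,0.4,0],[5,-1,0.4,0],[0,0,0,0]]]}}

```text
t: 18.35
tcp_pos: [0.5519, -0.0263, 0.0393]
tool_rot: [-0.612, 0.375, 0.644, 0.265]
force: [-0.3, 0.5, -0.2]
finger_gap: -0.0
```

Emit:
{"fn": "arm_command", "kwargs": {"series": [[[0,0,2,0],[0,0,3,0],[0,0,3,0],[0,0,3,0],[0,0,3,0],[0,0,3,0],[0,0,2,0],[0,0,1,0],[0,0,0,0]]]}}

```text
t: 19.25
tcp_pos: [0.5404, -0.0102, 0.0394]
tool_rot: [-0.612, 0.375, 0.644, 0.265]
force: [0.2, 0.2, -0.1]
finger_gap: 0.0
```

```bash
python3 - <<'E'
from h import *
s,M=where(216.7)
im=snapshot('side');cv2.imwrite('pics/s8.png',im[:,:,::-1]);print(fit('side',im,36))
E
```

```text
t 19.25 tcp [ 0.5404 -0.0102  0.0394] radial 69.1 perp 26.7 zang 126.1 want 306.7 gap 2.736715334798954e-05 F [ 0.2  0.2 -0.1]
(array([36.77,  0.4 ,  1.27]), np.float64(4750.0))
```

Emit:
{"fn": "arm_command", "kwargs": {"series": [[[0,0,1,0],[0,0,1,0],[0,0,1,0],[0,0,1,0],[0,0,1,0],[0,0,1,0],[0,0,0,0]]]}}

```text
t: 20.0
tcp_pos: [0.5368, -0.0053, 0.0392]
tool_rot: [-0.612, 0.375, 0.644, 0.265]
force: [0.4, 0.0, -0.1]
finger_gap: 0.0
```

Emit:
{"fn": "arm_command", "kwargs": {"series": [[[0,0,0.5,0],[0,0,0.5,0],[0,0,0,0]]]}}

```text
t: 20.3
tcp_pos: [0.5366, -0.0048, 0.0392]
tool_rot: [-0.612, 0.375, 0.643, 0.265]
force: [-0.3, -0.8, -0.8]
finger_gap: 0.003
```

```bash
python3 - <<'E'
from h import *
where(216.7)
im=snapshot('side');print(fit('side',im,36))
E
```

```text
t 20.3 tcp [ 0.5366 -0.0048  0.0392] radial 69.0 perp 20.1 zang 126.1 want 306.7 gap 0.0026562806716209125 F [-0.3 -0.8 -0.8]
(array([36.62,  0.79,  0.99]), np.float64(4930.0))
```

Nearly in contact, so I continue in half-millimetre steps.

Emit:
{"fn": "arm_command", "kwargs": {"series": [[[0,0,0.5,0],[0,0,0.5,0],[0,0,0,0]]]}}

```text
t: 20.65
tcp_pos: [0.5359, -0.004, 0.0392]
tool_rot: [-0.612, 0.375, 0.644, 0.265]
force: [-0.6, -2.6, 0.2]
finger_gap: -0.003
```

```bash
python3 - <<'E'
from h import *
where(216.7)
im=snapshot('side');print(fit('side',im,36))
im=snapshot('side');print(fit('side',im,35))
E
```

```text
t 20.65 tcp [ 0.5359 -0.004   0.0392] radial 69.0 perp 19.1 zang 126.1 want 306.7 gap -0.0028739941363038024 F [-0.6 -2.6  0.2]
(array([35.67, -0.08,  0.87]), np.float64(4615.0))
(array([35.57, -0.88,  2.52]), np.float64(4392.0))
```

The wheel moved back about 0.9°. Now I retreat, unwinding the last joint, and check.

Emit:
{"fn": "arm_command", "kwargs": {"series": [[[0,0,-4,0],[0,0,-8,0],[0,0,-10,0],[-25,4,-1,0],[-30,5,-1,0],[-30,5,-1,0],[-30,5,-1,0],[-30,5,-1,0],[-20,3,-1,0],[0,0,0,0.1]]]}}

```text
t: 21.75
tcp_pos: [0.5514, -0.0235, 0.2107]
tool_rot: [-0.6, 0.407, 0.621, 0.297]
force: [-0.6, 0.1, -0.1]
finger_gap: 0.001
```

Emit:
{"fn": "arm_command", "kwargs": {"series": [[[0,0,-10,0.1],[0,0,-10,0.1],[0,0,-10,0.1],[0,0,-20,0.1],[0,0,-20,0.1],[0,0,-40,0],[0,0,-40,0],[0,0,-40,0],[0,0,-40,0],[0,0,-40,0]]]}}

```text
t: 22.75
tcp_pos: [0.5753, -0.2895, 0.2361]
tool_rot: [-0.506, 0.549, 0.504, 0.434]
force: [0.5, -0.1, 0.5]
finger_gap: -0.001
```

Emit:
{"fn": "arm_command", "kwargs": {"series": [[[0,30,-30,0],[0,30,-30,0],[0,30,-30,0],[0,30,-30,0],[0,30,-30,0],[0,15,-15,0],[0,0,0,0]]]}}

```text
t: 23.45
tcp_pos: [0.4149, -0.4579, 0.2742]
tool_rot: [-0.506, 0.55, 0.502, 0.435]
force: [1.1, 0.8, 0.8]
finger_gap: -0.003
```

```bash
python3 - <<'E'
from h import *
im=snapshot('top');cv2.imwrite('pics/t9.png',im[:,:,::-1]);print(fit('top',im,36),wheel(im))
i2=snapshot('side');print(fit('side',i2,36));s,_=where(36);print(s['q'].round(2),np.abs(s['qd']).max())
a=cv2.resize(im[165:325,205:385],None,fx=4,fy=4,interpolation=2)
cv2.imwrite('pics/c9.png',a[:,:,::-1])
E
```

```text
(array([35.96,  1.42,  1.36]), np.float64(2457.0)) (np.float64(35.83474990199608), np.int64(625))
(array([35.81, -0.2 ,  0.65]), np.float64(4918.0))
t 23.55 tcp [ 0.4169 -0.455   0.2734] radial -430.2 perp -314.8 zang 91.9 want 126 gap 0.0009153836513609589 F [ 0.4  0.1 -0. ]
[-0.93  0.47  1.41 -0.17  1.23 -2.48] 0.03393887479735059
```

View pics/c9.png

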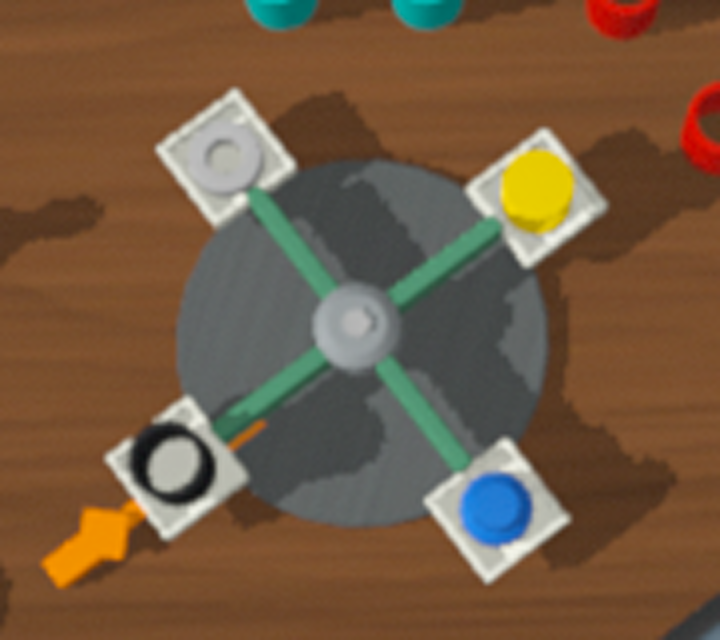

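The picture shows the sleeve tray centred near crop (177,468), in line with the arrow. Spokes read 35.8–36.0°, so the tray is at about 125.9° against the arrow's 125.85°. All parts are in their trays and the hand is well clear. Handing in.

```bash
python3 -c "
from station import ticket;print(ticket.sign_off())"
```

```text
the job is handed in; nothing more can be done
None
```

The black sleeve's tray now stands in line with the orange arrow, and the job was handed in at about 23.6 s of the 48 s allowed.

- **Pushing:** I pushed the bearing tray's spoke anticlockwise about 146° with the closed fingertip. That went about 0.9° (2 mm) too far, so I nudged it back from the other side of the spool tray's spoke. The contact force I read after each move stayed at about 3 N or less.
- **Last checks:** with a clear view, the top camera puts the sleeve tray at 125.8–126.0° and the side camera at 125.8°. The arrow is at 125.85° from the top camera. The remaining error should be within about 0.5° (1 mm). All four parts sit in their trays, and the hand is well clear of the carousel.
- **What disagreed:** the side camera reads about 0.4° differently from the top camera at the start. Its arrow reading was rougher, 125.2–126.3°.
- **A slip along the way:** one retreat ran the last joint to its limit, which left the tool tilted about 9°. I made the corrective nudge with that tilt, and nothing in the pictures or force readings suggested it touched anything else.

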